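# Hang the fretwork pattern on the marking-out board and clip it fast

### The arm

A 7-joint arm with a two-finger parallel gripper is mounted at the origin on the work surface. World frame = base frame: x ahead of the robot, y to its left, z up, the work surface at z = 0. Lengths are in m, angles in rad, forces in N, time in s.
With the tool pointing down it reaches from about 0.4 to 0.85 m from the base axis. Payload 4.5 kg.
Tool frame: the origin (TCP) lies at the very end of the fingers, on their centre line; the grasp point (between the pads) lies grip_point_offset behind it (grip_point_offset is the distance from the TCP to the grasp point, in m); z points along the fingers, y is the line along which they close (so a half turn about z gives the same grasp; the last joint's range is limited). The gripper opens to 88 mm and grips with 3 to 60 N. Pads are 18 mm wide; open, the fingers measure 123 mm over their backs; the gripper's body (75 mm by 187 mm) begins 45 mm behind the grasp point.
Start: joints at [1.341, 0.689, -0.195, 1.565, 0.157, 0.902, -0.215], TCP at [0.163, -0.603, 0.239] pointing down, gripper open.
Joint ranges: [-3.01, 3.01], [-0.46, 2.08], [-1.47, 1.51], [0.13, 2.56], [-1, 4.14], [0.04, 2.09], [-2.66, 2.66]. Speed limits (rad/s): [2.57, 2.57, 3.14, 3.14, 3.14, 3.14, 3.14].

### API

Orientations are given as a rotation vector (axis times angle).
In Python, from plant import sense, snapshot, finish_job, grip_point_offset gives the robot as it stands.
- The arm moves only by the shell command python3 -m inch 'ROWS' [FORCE]. ROWS is text: rows parted by semicolons, each of 7 numbers parted by spaces: the turn, a rotation vector about the tool's x, y, z normalised to -1 to 1, where 1 is pi rad, then the shift along the tool's x, y, z normalised to -1 to 1, where 1 is 1 m, then the opening, from -1 (shut) to 1 (fully open). A call has exactly 8 rows; each row is the pose to reach, as a shift and turn from the pose commanded when the call began, along the tool's axes at that moment, turning the shorter way round; what a row does not reach only later rows make up. A row lasts 1/10 s, in which the tool goes at most 50 mm and 8.59 degrees, less where a joint would pass 70% of its speed; a pose out of reach is approached as far as the arm can. A call with a number of a shift or a turn outside -1 to 1 is refused whole. A call with a gripper value outside its range is refused whole. The fingers move at their own pace and stop on an object; FORCE is the grip in N (left out, the last holds). Time passes only in rows, so rows that repeat a pose let the fingers close, or fill a call up. It gives the time, the measured TCP pose, the force, the opening and the grip force at its end, in the units of the state.
- sense(): the state, without advancing time (a new reading comes with each control period).
- snapshot(name): name is "scene" or "top" or "wrist"; returns a dict with "color" (420x560x3 uint8, red, green, blue), "intrinsics" (3x3 intrinsics, pixels), "k1" (the pictures are not rectified: a ray, as slopes to the right and down, at radius r is drawn at 1 + k1 r^2 times it, then the intrinsics apply), "R" (3x3) and "t" (3): a world point X has camera coordinates R X + t; the wrist camera has in their place "hand_eye" (4x4, takes a point from camera to tool coordinates, whose origin is the TCP and whose axes are the flange's). Camera axes: x right, y down, z forward; pixel columns grow to the right and rows downward; lengths in m; the calibration is good to about 2 mm. A picture is of the moment at which its call begins: read the wrist's pose just before it. There is no depth.
- finish_job(): hands the job in; it is judged then, once.
The state is a dict: "t": time; "q": joint angles; "joint_velocities": joint speeds; "tau": joint torques, N m; "position": TCP position; "tool_rot": TCP orientation; "force": force on the tool from outside, world axes, zero at the start; "moment": the same for the moment, N m; "gripper_width": opening from 0.0 (shut) to 1.0 (fully open); "grasp_force": force on a finger pad.
Only numpy, scipy, OpenCV 4.12 (cv2) and the standard library are available. Lean on these libraries where they do the work, as an engineer would, in place of code of your own. Each camera call takes 0.05 s, during which the arm holds its last target. There are 200 camera calls.

### The job

Take the wooden pattern out of its slotted rack and hang it by its two hooks over the top edge of the sloping marking-out board, near the middle, fully down, with its flat plate on the board's face (the side away from the robot), and let go of it. Then squeeze the spring clamp off its strip and clip it straight and well down over the board's top edge, in the gap between the pattern's grip tab and either one of its hooks, so that one jaw presses on the pattern and the other on the back of the board. Leave both in place, and leave the glue bottle, the wooden disc and the offcut where they are.

Things in the scene. Friction and masses are not known exactly. Their poses are not given: they have to be found in the camera images.
- board: Sloping pale wood board fixed on a wooden stand, leaning 0.42 rad (24 deg) towards the robot; its level top edge, nearest the robot, is 191 mm above the table. Origin: middle of the top edge, on the front face. x out of the front face (up and away from the robot), y along the edge, z up the slope. It fills x -12..0, y +-150, z -190..0 mm. Two posts behind it at y +-120, below z -60 mm.
- pattern: Flat wooden fretwork pattern, 130 g, at first upright in its rack. Plate x 0..8, y +-100, z -90..10 mm (rings in a window z -78..-36, solid above). Origin: middle of the plate's back face, level with the hooks' undersides; x out of its front, z up. Properly hung, its frame lies on the board's frame but for a shift along y, hooks behind the board.
- pattern_tab (a point): Centre of the pattern's grip tab, at (4, 0, 31) mm in its frame: tab 16 mm thick (x), 30 mm wide (y), 36 mm clear height (z 13..49 mm). Grip across x.
- pattern_hook (a point): Underside of one of the pattern's two hooks, at (-9, 89, 0) mm in its frame; the other is at y -89. Each is 20 mm wide: bar 6 mm thick at z 0..6 mm reaching 24 mm behind the plate, then a lip at x -24..-18 mm down to z -18 mm. The gap behind the plate is 18 mm wide, for the 12 mm board.
- rack: Fixed dark wooden rack, foot 90 x 230 x 12 mm, two walls 14 mm thick up to 50 mm above the table with an 11 mm slot along y between them, slot floor 12 mm above the table. Origin: centre of the underside.
- clamp: Black and steel spring clamp like a big clothes peg, 70 g, 22 mm wide, 116 mm long, at first clipped upright on its strip. Origin on the pivot; y along it, z to the handles, x across the jaws. The frame belongs to the half on the -x side: squeezed evenly, it is turned by +half the joint value about y from the middle plane. Clip it with the pivot about 28 mm above the edge.
- clamp_grip (a point): Where to grip the clamp, between its handles, at (0, 0, 45) mm in its frame. Handles z 20..65 mm, sloping outwards: clipped on 20 mm they measure 52 mm over the outsides here and 60 mm at the top; squeezed to the stop (about 15 N) they are parallel, 34 mm over the outsides. Grip across x.
- clamp_jaw (a point): Between the clamp's rubber jaw pads, at (0, 0, -42) mm in its frame. Pads 20 mm wide (y), z -50..-34 mm; 20 mm apart and parallel when clipped on 20 mm (the strip, or board plus pattern), 37 mm apart when squeezed to the stop.
- clamp_arm (a joint): Hinge of the clamp's other half (+x side): 0 clipped on 20 mm, +0.40 rad squeezed to the stop, -0.2 rad fully closed; a spring closes it.
- strip: Fixed wooden clamp strip: upright strip 20 mm thick (x), 180 mm long (y), top edge 70 mm above the table, on a foot 70 x 200 x 12 mm. Origin: centre of the underside. The clamp bites its top edge, pivot 98 mm above the table.
- glue: Bystander: white glue bottle, 56 mm across, 150 mm high; origin under its centre.
- disc: Bystander: wooden ring disc lying flat, 90 mm across, 18 mm high; origin under its centre.
- offcut: Bystander: dark wood offcut 60 x 110 x 25 mm lying flat; origin under its centre.
Not all that is in view belongs to the job. What is shaped like the strip but turquoise is not meant.

How it is judged:
By the outcome, as a careful person would: the job done as asked, in the order asked, and still so for the second after the job is handed in, with the robot touching nothing.
It also fails if it takes over 61 s, if anything falls off the work surface, if the arm or the gripper's body presses on something with over 40 N, if the wrist force passes 120 N, or if a joint passes its speed limit or range.

## Working session

There is one attempt and no reset: what is moved stays moved. The work goes in short steps, Python scripts to look and compute and a shell command to move; the robot and the scene stay as the last step left them, time stands still between calls to the robot, and variables do not carry over. Pictures are saved under pics/ and viewed, at most 10 in all, crops included, and the job is handed in when it is done.

```bash
ls; mkdir -p pics; cat > h.py <<'E'
import numpy as np, cv2, pickle
from scipy.spatial.transform import Rotation as Rn
from plant import sense, snapshot, finish_job, grip_point_offset
def cam(name):
    s=sense(); d=snapshot(name)
    if 'hand_eye' in d:
        T=np.eye(4); T[:3,:3]=Rn.from_rotvec(s['tool_rot']).as_matrix(); T[:3,3]=s['position']
        M=np.linalg.inv(T@np.array(d['hand_eye'])); d['R'],d['t']=M[:3,:3],M[:3,3]
    d['R']=np.array(d['R']); d['t']=np.array(d['t']).ravel(); d['K']=np.array(d['intrinsics'])
    return d
def save(d,f): cv2.imwrite(f,np.ascontiguousarray(d['color'][:,:,::-1])); pickle.dump(d,open(f+'.pkl','wb'))
def load(f): return pickle.load(open(f+'.pkl','rb'))
def dist(d): return np.array([d['k1'],0,0,0,0],float)
def ray(d,uv):
    p=cv2.undistortPointsIter(np.array(uv,float).reshape(-1,1,2),d['K'],dist(d),None,None,(3,100,1e-10)).reshape(-1,2)
    r=np.c_[p,np.ones(len(p))]@d['R']; r/=np.linalg.norm(r,axis=1)[:,None]
    return -d['R'].T@d['t'], r
def onz(d,uv,z):
    c,r=ray(d,uv); return c+r*((z-c[2])/r[:,2])[:,None]
def tri(*obs):
    A=np.zeros((3,3));b=np.zeros(3);L=[]
    for d,uv in obs:
        c,r=ray(d,[uv]); P=np.eye(3)-np.outer(r[0],r[0]); A+=P;b+=P@c;L.append((c,P))
    x=np.linalg.solve(A,b); return x,[np.linalg.norm(P@(x-c)) for c,P in L]
def proj(d,X):
    return cv2.projectPoints(np.array(X,float).reshape(-1,1,3),cv2.Rodrigues(d['R'])[0],d['t'],d['K'],dist(d))[0].reshape(-1,2)
E
python3 - <<'E'
from h import *
s=sense(); print({k:np.round(v,4) for k,v in s.items()},grip_point_offset)
for n in ['scene','top']:
    d=cam(n); save(d,f'pics/{n}0.png'); print(n,-d['R'].T@d['t'],d['K'].tolist(),d['k1'])
d=cam('wrist');save(d,'pics/wrist0.png');print(d['hand_eye'])
a=cv2.imread('pics/scene0.png');b=cv2.imread('pics/top0.png')
E
```

```text
pics
{'t': np.float64(0.0), 'q': array([ 1.3408,  0.69  , -0.1945,  1.5663,  0.1573,  0.9025, -0.2151]), 'joint_velocities': array([-0.0007, -0.0013, -0.0006, -0.0003,  0.0006,  0.0007, -0.0003]), 'tau': array([-5.00000e-04, -5.27564e+01, -1.26730e+00, -1.53428e+01,
       -5.27000e-02,  6.50000e-03,  2.00000e-04]), 'position': array([ 0.1628, -0.6028,  0.2379]), 'tool_rot': array([-3.1126e+00, -4.1300e-01,  5.0000e-04]), 'force': array([-0.6857,  0.405 ,  0.077 ]), 'moment': array([-0.0042,  0.0379, -0.0193]), 'grasp_force': np.float64(0.0), 'gripper_width': np.float64(1.0011)} 0.0187
scene [ 1.1973942  -0.00971306  1.11995448] [[431.55987756624694, 0.0, 283.28647601320273], [0.0, 431.55987756624694, 212.84737022391928], [0.0, 0.0, 1.0]] -0.10500201662654968
top [0.42441791 0.07885816 1.0888482 ] [[386.7870101579641, 0.0, 274.2326920091445], [0.0, 386.7870101579641, 209.87695319660628], [0.0, 0.0, 1.0]] -0.01806713116431712
[[-7.78425184e-05 -9.53557900e-01 -3.01209771e-01  7.82088183e-02]
 [ 9.99999982e-01 -1.26300794e-04  1.41405118e-04  8.53310206e-04]
 [-1.72881000e-04 -3.01209755e-01  9.53557892e-01 -1.45630193e-01]
 [ 0.00000000e+00  0.00000000e+00  0.00000000e+00  1.00000000e+00]]
```

View pics/scene0.png

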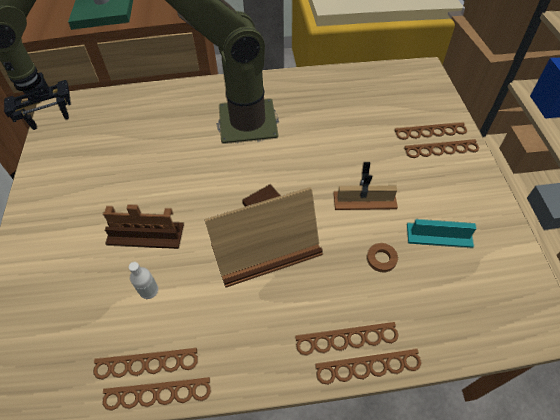

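View pics/top0.png

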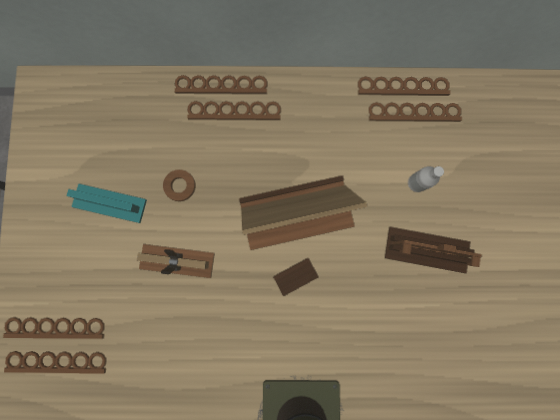

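The scene shows the pattern in its rack at (145,225), the board at (265,235), the clamp at (365,180) and the turquoise decoy at (440,233). In the top view they sit at (430,250), (300,205) and (175,260). I'll enlarge crops to pick corners.

```bash
python3 - <<'E'
import cv2,numpy as np
a=cv2.imread('pics/scene0.png');b=cv2.imread('pics/top0.png')
def crop(im,x,y,w,h,s):
    c=cv2.resize(im[y:y+h,x:x+w],None,fx=s,fy=s,interpolation=cv2.INTER_CUBIC)
    for i in range(0,w,10):
        cv2.line(c,(i*s,0),(i*s,6 if i%50 else 14),(255,255,255),1)
        if i%20==0: cv2.putText(c,str(x+i),(i*s,20),0,.35,(255,255,0),1)
    for j in range(0,h,10):
        cv2.line(c,(0,j*s),(6,j*s),(255,255,255),1)
        if j%20==0: cv2.putText(c,str(y+j),(8,j*s+4),0,.35,(255,255,0),1)
    return c
A=np.hstack([crop(a,98,195,96,60,4),crop(a,325,150,80,64,4)[:240]])
B=np.hstack([crop(a,200,180,130,110,3)[:330],crop(b,235,170,138,110,3)[:330]])
W=800
def pad(i): return cv2.copyMakeBorder(i,0,0,0,max(0,W-i.shape[1]),cv2.BORDER_CONSTANT)[:, :W]
cv2.imwrite('pics/c1.png',np.vstack([pad(A),pad(B)]))
C=np.hstack([crop(b,380,220,106,56,4),crop(b,132,235,88,50,4)[:200] if 0 else cv2.resize(crop(b,132,235,88,56,4),(352,224))])
cv2.imwrite('pics/c2.png',pad(C))
E
```

```text
(no output)
```

View pics/c1.png

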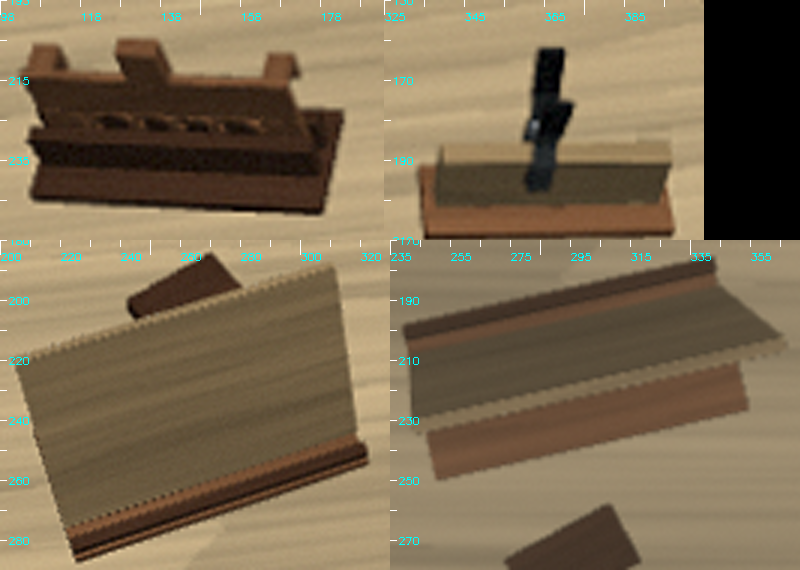

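View pics/c2.png

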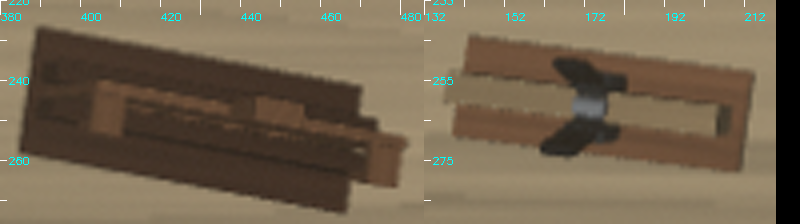

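Scene and top crops give matching corners for the plate top, hooks and tab of the pattern, the board top edge and the strip top. The hooks point towards the robot, as needed for hanging. Next I triangulate these corners.

```bash
cat > m1.py <<'E'
from h import *
S=load('pics/scene0.png');T=load('pics/top0.png')
s1=lambda x,y:(98+x/4,195+y/4); s2=lambda x,y:(325+(x-384)/4,150+y/4)
s3=lambda x,y:(200+x/3,180+(y-240)/3); t3=lambda x,y:(235+(x-390)/3,170+(y-240)/3)
t1=lambda x,y:(380+x/4,220+y/4); t2=lambda x,y:(132+(x-424)/4,235+y/4)
for n,a,b in [('plate+y',s1(293,84),t1(92,81)),('plate-y',s1(35,77),t1(407,137)),('tab front mid',s1(142,52),t1(281,97)),
 ('strip F+y',s2(672,163),t2(445,70)),('strip F-y',s2(436,163),t2(717,103)),('strip B+y',s2(668,145),t2(445,103)),('strip B-y',s2(442,146),t2(717,135)),
 ('board -y',s3(14,362),t3(785,337)),('board +y',s3(333,265),t3(413,421))]:
    x,r=tri((S,a),(T,b)); print(n,np.round(x*1000,1),np.round(np.array(r)*1000,1))
E
python3 m1.py
```

```text
plate+y [ 475.5 -250.   110.8] [2.1 2.1]
plate-y [ 441.4 -444.1  111.2] [6.5 6.5]
tab front mid [ 464.2 -348.1  154.5] [3.7 3.7]
strip F+y [441.9 434.   63.5] [0.9 0.9]
strip F-y [421.3 252.1  68.7] [1.9 1.9]
strip B+y [420.4 436.6  57.9] [0.6 0.6]
strip B-y [400.9 257.2  62.2] [2.5 2.5]
board -y [ 559.9 -142.   190.7] [0.5 0.5]
board +y [492.5 148.6 189.7] [0.5 0.5]
```

```bash
cat >> h.py <<'E'
def Rtool(yaw,tilt=0):
    """tool y along horizontal x-axis of object at yaw (deg), z down; tilt rad: object leaning toward robot"""
    Ro=Rn.from_euler('z',yaw,degrees=True)*Rn.from_euler('y',-tilt)
    return Ro*Rn.from_matrix(np.array([[0,1,0],[1,0,0],[0,0,-1.]]))
def go(p,yaw,tilt=0,p0=None,R0=None):
    s=sense(); R=Rn.from_rotvec(s['tool_rot']) if R0 is None else R0
    p0=np.array(s['position']) if p0 is None else np.array(p0)
    dr=(R.inv()*Rtool(yaw,tilt)).as_rotvec()/np.pi; dp=R.inv().apply(np.array(p)-p0)
    print('turn',np.round(dr,4),'shift',np.round(dp,4), 'deg',np.round(np.linalg.norm(dr)*180,1))
def st():
    s=sense(); print('t',round(s['t'],2),'p',np.round(s['position'],4),'F',np.round(s['force'],1),'w',round(s['gripper_width'],3),'g',round(s['grasp_force'],1))
E
python3 -c "
from h import *
print(Rtool(-10).as_matrix().round(2))
go([.456,-.347,.30],-10)"
```

```text
[[ 0.17  0.98  0.  ]
 [ 0.98 -0.17  0.  ]
 [ 0.    0.   -1.  ]]
turn [-4.000e-04 -2.000e-04 -3.605e-01] shift [ 0.3498 -0.1707 -0.0617] deg 64.9
```

```bash
python3 -m inch '0 0 -0.36 0.35 -0.171 -0.062 1;0 0 -0.36 0.35 -0.171 -0.062 1;0 0 -0.36 0.35 -0.171 -0.062 1;0 0 -0.36 0.35 -0.171 -0.062 1;0 0 -0.36 0.35 -0.171 -0.062 1;0 0 -0.36 0.35 -0.171 -0.062 1;0 0 -0.36 0.35 -0.171 -0.062 1;0 0 -0.36 0.35 -0.171 -0.062 1'
python3 - <<'E'
from h import *
d=cam('wrist');save(d,'pics/w1.png');st()
im=cv2.imread('pics/w1.png')
for i in range(0,560,20): cv2.line(im,(i,0),(i,8 if i%100 else 16),(255,255,255),1)
for j in range(0,420,20): cv2.line(im,(0,j),(8 if j%100 else 16,j),(255,255,255),1)
cv2.imwrite('pics/w1g.png',cv2.resize(im,(800,600),interpolation=cv2.INTER_CUBIC))
E
```

```text
t: 0.95
position: [0.4579, -0.3449, 0.3011]
tool_rot: [-2.402, -2.025, -0.001]
force: [0.6, -1.6, -0.3]
gripper_width: 1.0
grasp_force: 0.0
t 1.0 p [ 0.4654 -0.3376  0.3028] F [6.1 4.2 0.8] w 0.999 g 0.0
```

View pics/w1g.png

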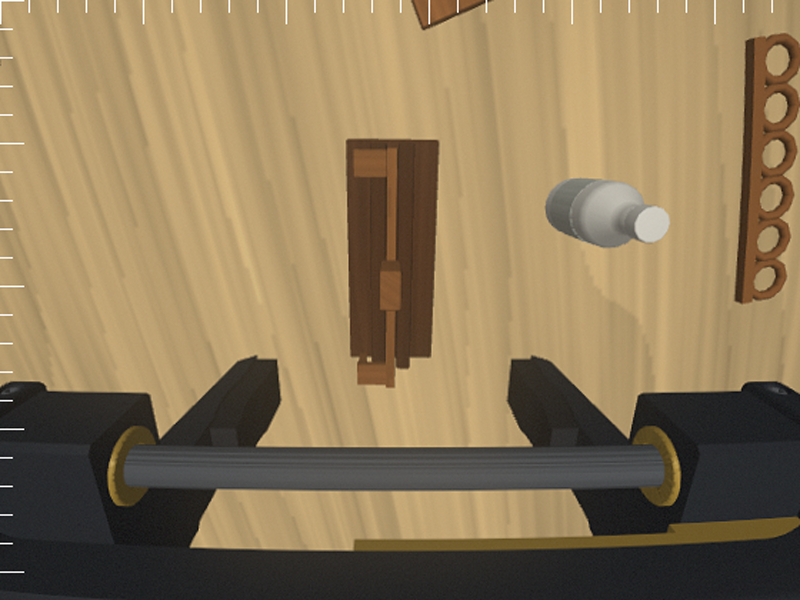

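Wrist view 1: tab top at about (390,290) in the enlarged picture, hooks at (372,162) and (375,373), glue bottle to the right. The arm was still settling, so I'll re-take it and segment the bright brown tops.

```bash
cat > seg.py <<'E'
from h import *
import sys
f=sys.argv[1]; cam('wrist'); cam('wrist'); d=cam('wrist'); save(d,f); st()
im=d['color']; hsv=cv2.cvtColor(im,cv2.COLOR_RGB2HSV)
for p in [(273,210),(273,195),(273,130),(258,114),(262,262),(255,170),(230,170)]: print(p,im[p[1],p[0]],hsv[p[1],p[0]])
E
python3 seg.py pics/w2.png
python3 - <<'E'
from h import *
im=cv2.imread('pics/w2.png')
c=cv2.resize(im[90:290,230:320],None,fx=3,fy=3,interpolation=cv2.INTER_CUBIC)
c2=cv2.resize(im[175:235,240:310],None,fx=7,fy=7,interpolation=cv2.INTER_CUBIC)
o=np.zeros((600,800,3),np.uint8);o[:600,:270]=c;o[:420,290:780]=c2;cv2.imwrite('pics/w2c.png',o)
E
```

```text
t 1.15 p [ 0.4567 -0.3463  0.3005] F [-0.5 -0.9  0.4] w 0.998 g 0.0
(273, 210) [128  86  49] [ 14 157 128]
(273, 195) [133  88  53] [ 13 153 133]
(273, 130) [136  91  56] [ 13 150 136]
(258, 114) [136  93  55] [ 14 152 136]
(262, 262) [132  90  55] [ 14 149 132]
(255, 170) [84 60 39] [ 14 137  84]
(230, 170) [188 160 113] [ 19 102 188]
```

View pics/w2c.png

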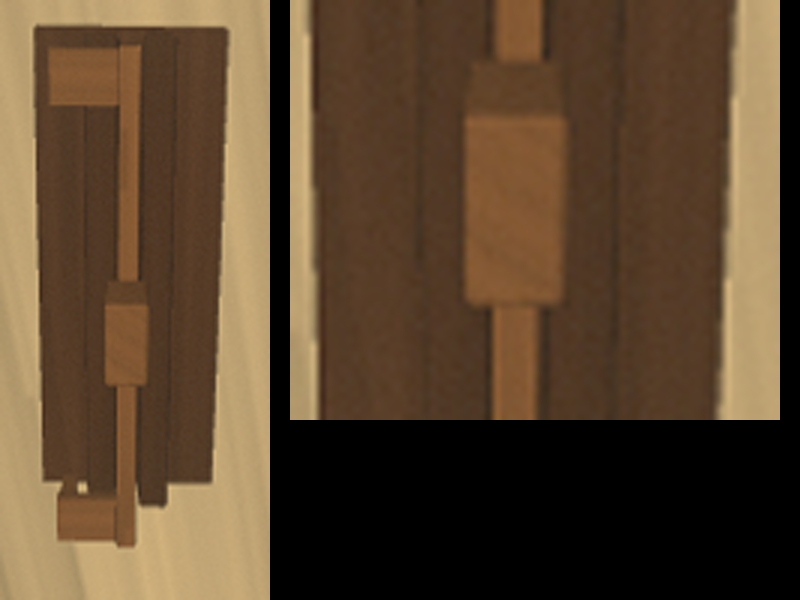

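Wrist view 2 (settled): tab top corners about (265,191), (280,191.5), (265,218), (279.5,218); plate top ends at x≈273, rows 105 and 272.

```bash
python3 - <<'E'
from h import *
W=load('pics/w2.png');T=load('pics/top0.png');S=load('pics/scene0.png')
m=lambda p:np.round(p*1000,1)
print('tab',m(onz(W,[(265,191.4),(279.6,191.7),(264.7,218.3),(279.3,218.3)],.151)), m(onz(W,[(272.15,204.9)],.151)))
P=onz(W,[(269.3,105),(277,105),(268.7,272),(275,272)],.112); print('plate',m(P))
v=P[0]+P[1]-P[2]-P[3]; print('len',np.linalg.norm(v)/2*1000,'yaw',-np.degrees(np.arctan2(v[0],v[1])))
# height: triangulate wrist/top/scene
print(tri((W,(277,105)),(T,(403,240.2)),(S,(171.2,216))), tri((W,(275,272)),(T,(481.7,254.2))))
print(tri((W,(279.45,205)),(T,(450.2,244.2)),(S,(133.5,208))))
print('glue',m(onz(T,[(425,180)],.05)),'offcut',m(onz(T,[(296,277)],.025)))
go([.456,-.347,.15],-10)
E
```

```text
tab [[ 450.1 -338.   151. ]
 [ 464.7 -340.9  151. ]
 [ 444.7 -366.5  151. ]
 [ 459.7 -369.1  151. ]] [[ 454.8 -353.4  151. ]]
plate [[ 468.6 -254.9  112. ]
 [ 476.7 -256.3  112. ]
 [ 433.1 -450.7  112. ]
 [ 441.  -452.1  112. ]]
len 198.95547251782034 yaw -10.306805352653342
(array([ 0.47549834, -0.25261907,  0.10804387]), [np.float64(0.003780937613988145), np.float64(0.0004103165239228831), np.float64(0.0041569165273933695)]) (array([ 0.44077669, -0.45246728,  0.11018463]), [np.float64(0.0005154327757500781), np.float64(0.0005154327757500997)])
(array([ 0.46319199, -0.35053892,  0.15307263]), [np.float64(0.003579346267958237), np.float64(0.0021213821626843285), np.float64(0.00546559456186992)])
glue [[ 644.  -339.8   50. ]] offcut [[378.8  14.2  25. ]]
turn [-0.0001  0.      0.0001] shift [-0.0008 -0.0005  0.1505] deg 0.0
```

```bash
python3 -c "
from h import *
go([.4548,-.353,.117],-10.3)"
```

```text
turn [-0.0001  0.      0.0018] shift [-0.0069 -0.0006  0.1835] deg 0.3
```

```bash
python3 -m inch '0 0 0.002 -0.007 -0.001 0.08 1;0 0 0.002 -0.007 -0.001 0.14 1;0 0 0.002 -0.007 -0.001 0.17 1;0 0 0.002 -0.007 -0.001 0.183 1;0 0 0.002 -0.007 -0.001 0.183 1;0 0 0.002 -0.007 -0.001 0.183 -1;0 0 0.002 -0.007 -0.001 0.183 -1;0 0 0.002 -0.007 -0.001 0.183 -1' 40
python3 -m inch '0 0 0 0 0 0 -1;0 0 0 0 0 0 -1;0 0 0 0 0 0 -1;0 0 0 0 0 -0.01 -1;0 0 0 0 0 -0.03 -1;0 0 0 0 0 -0.07 -1;0 0 0 0 0 -0.12 -1;0 0 0 0 0 -0.12 -1'
```

```text
t: 1.95
position: [0.4551, -0.3548, 0.1198]
tool_rot: [2.412, 2.007, 0.001]
force: [0.2, -0.4, 1.5]
gripper_width: 0.751
grasp_force: 0.0
t: 2.75
position: [0.4581, -0.3551, 0.2447]
tool_rot: [2.405, 2.002, 0.007]
force: [0.8, 0.2, 0.0]
gripper_width: 0.024
grasp_force: 0.0
```

The fingers are slower than I assumed (about 0.8 of an opening per second), so I lifted too early and closed above the tab. I'll reopen, check the tab hasn't moved, and redo it.

```bash
python3 -m inch '0 0 0 0 0 -0.055 0.2;0 0 0 0 0 -0.055 0.2;0 0 0 0 0 -0.055 0.2;0 0 0 0 0 -0.055 0.2;0 0 0 0 0 -0.055 0.2;0 0 0 0 0 -0.055 0.2;0 0 0 0 0 -0.055 0.2;0 0 0 0 0 -0.055 0.2'
python3 - <<'E'
from h import *
d=cam('wrist');save(d,'pics/w3.png');st()
hsv=cv2.cvtColor(d['color'],cv2.COLOR_RGB2HSV)
m=((hsv[...,2]>115)&(hsv[...,2]<150)&(hsv[...,1]>140)&(hsv[...,0]<17)).astype(np.uint8)
m[:, :230]=0;m[:,320:]=0;m[:90]=0;m[290:]=0
e=cv2.morphologyEx(m,cv2.MORPH_OPEN,np.ones((9,11)))
n,l,s,c=cv2.connectedComponentsWithStats(e)
for i in range(1,n): print(s[i],c[i].round(1),np.round(onz(d,[c[i]],.151)*1000,1),np.round(onz(d,[c[i]],.108)*1000,1))
go([.4548,-.3532,.117],-10.3)
E
```

```text
t: 3.55
position: [0.4539, -0.3536, 0.2923]
tool_rot: [-2.414, -2.01, 0.0]
force: [-0.8, -0.5, -0.8]
gripper_width: 0.597
grasp_force: 0.0
t 3.6 p [ 0.454  -0.3537  0.2924] F [ 0.2 -0.7 -0.2] w 0.6 g 0.0
[248  95  28  20 550] [261.3 104.7] [[ 457.6 -265.2  151. ]] [[ 455.9 -263.3  108. ]]
[268 183  15  28 417] [275.  196.4] [[ 454.1 -352.5  151. ]] [[ 452.  -363.7  108. ]]
[253 252  19  14 266] [262.  258.5] [[ 428.2 -417.1  151. ]] [[ 422.1 -438.   108. ]]
turn [-0.0001 -0.0001 -0.0008] shift [0.0006 0.0007 0.1754] deg 0.1
```

Tab unmoved. Descend, close fully, then verify before lifting.

```bash
python3 -m inch '0 0 0 0 0 0.07 0.2;0 0 0 0 0 0.13 0.2;0 0 0 0 0 0.16 0.2;0 0 0 0 0 0.175 0.2;0 0 0 0 0 0.175 0.2;0 0 0 0 0 0.175 -1;0 0 0 0 0 0.175 -1;0 0 0 0 0 0.175 -1' 40
python3 -m inch '0 0 0 0 0 0 -1;0 0 0 0 0 0 -1;0 0 0 0 0 0 -1;0 0 0 0 0 0 -1;0 0 0 0 0 0 -1;0 0 0 0 0 0 -1;0 0 0 0 0 0 -1;0 0 0 0 0 0 -1'
```

```text
t: 4.4
position: [0.4552, -0.3545, 0.1196]
tool_rot: [2.412, 2.007, 0.002]
force: [0.8, 0.2, 0.2]
gripper_width: 0.353
grasp_force: 0.0
t: 5.2
position: [0.4544, -0.3541, 0.1186]
tool_rot: [2.413, 2.009, -0.0]
force: [-1.4, -1.0, 5.7]
gripper_width: 0.174
grasp_force: 40.0
```

Gripped (15.3 mm, 40 N). Lift and compute the pose above the board.

```bash
python3 -m inch '0 0 0 0 0 -0.02 -1;0 0 0 0 0 -0.05 -1;0 0 0 0 0 -0.09 -1;0 0 0 0 0 -0.13 -1;0 0 0 0 0 -0.17 -1;0 0 0 0 0 -0.21 -1;0 0 0 0 0 -0.22 -1;0 0 0 0 0 -0.22 -1'
cat >> h.py <<'E'
def board(B=(.5262,.0033,.1905),yaw=13.05):
    return np.array(B),(Rn.from_euler('z',yaw,degrees=True)*Rn.from_euler('y',-.42)).as_matrix()
E
python3 -c "
from h import *
B,R=board(); print(R.round(3)); p=B+R@[.007,0,.140]; print(p)
st();go(p,13.05,.42)"
```

```text
t: 6.0
position: [0.4545, -0.354, 0.3387]
tool_rot: [2.413, 2.008, 0.001]
force: [-0.9, 0.4, -2.8]
gripper_width: 0.178
grasp_force: 40.0
[[ 0.89  -0.226 -0.397]
 [ 0.206  0.974 -0.092]
 [ 0.408  0.     0.913]]
[ 0.47681444 -0.00814696  0.32118677]
t 6.0 p [ 0.4545 -0.354   0.3387] F [-0.9  0.4 -2.8] w 0.178 g 40.0
turn [-0.1311  0.028  -0.1285] shift [ 0.3442 -0.0409  0.017 ] deg 33.4
```

```bash
python3 -m inch '-0.131 0.028 -0.1285 0.344 -0.041 0.017 -1;-0.131 0.028 -0.1285 0.344 -0.041 0.017 -1;-0.131 0.028 -0.1285 0.344 -0.041 0.017 -1;-0.131 0.028 -0.1285 0.344 -0.041 0.017 -1;-0.131 0.028 -0.1285 0.344 -0.041 0.017 -1;-0.131 0.028 -0.1285 0.344 -0.041 0.017 -1;-0.131 0.028 -0.1285 0.344 -0.041 0.017 -1;-0.131 0.028 -0.1285 0.344 -0.041 0.017 -1'
python3 - <<'E'
from h import *
cam('wrist');cam('wrist');d=cam('wrist');save(d,'pics/w4.png');st()
B,R=board()
im=cv2.imread('pics/w4.png')
for a,c in [([0,.15,0],[0,-.15,0]),([-.012,.15,0],[-.012,-.15,0])]:
    P=proj(d,[B+R@a,B+R@c]); print(P.round(1))
big=cv2.resize(im[:330,100:500],(800,660),interpolation=cv2.INTER_CUBIC)[:600]
cv2.imwrite('pics/w4c.png',big)
d=cam('scene');save(d,'pics/s4.png')
E
```

```text
t: 6.8
position: [0.4742, -0.0029, 0.3188]
tool_rot: [1.765, 2.238, 0.475]
force: [-0.2, 0.1, -2.0]
gripper_width: 0.178
grasp_force: 40.0
t 6.95 p [ 0.4744 -0.0074  0.3188] F [ 0.3 -0.6 -1.4] w 0.177 g 40.0
[[272.2  33.9]
 [271.8 328.2]]
[[258.2  33.9]
 [261.3 328.1]]
```

View pics/w4c.png

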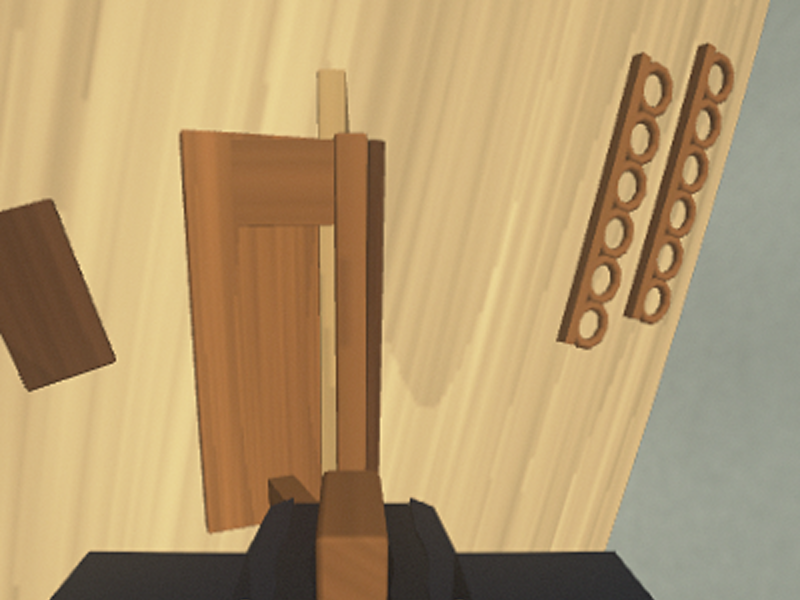

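Wrist view 4: board top face runs from (258.5,35) to (272,35), matching the predicted (258.2,34) and (272.2,34). The board estimate holds to about 1 mm. Now I check how the pattern sits in the hand.

```bash
python3 - <<'E'
from h import *
d=load('pics/w4.png'); s=sense()
R=board()[1]; Rt=Rn.from_rotvec(s['tool_rot']).as_matrix(); Rp=Rt@np.array([[0,1,0],[1,0,0],[0,0,-1.]])
print((Rp.T@R).round(4))
O=np.array(s['position'])-Rp@[.004,0,.0166]
for x in [(0,.1,.01),(.008,.1,.01),(0,.02,.01),(-.024,.099,.006),(-.024,.079,.006),(-.004,.015,.049),(.012,.015,.049),(-.004,-.015,.049)]: print(x,proj(d,[O+Rp@x]).round(1), (2*(proj(d,[O+Rp@x])-[100,0])).round())
S=load('pics/s4.png'); im=cv2.imread('pics/s4.png')
c=cv2.resize(im[130:290,180:340],(640,640),interpolation=cv2.INTER_CUBIC)[:600]; cv2.imwrite('pics/s4c.png',c)
for x in [(.008,.1,.01),(.008,-.1,.01),(.008,.1,-.09),(.008,-.1,-.09)]: print(x,(proj(S,[O+Rp@x])).round(1))
go(board()[0]+R@[.007,0,.140],13.05,.42)
E
```

```text
[[ 1.     -0.0012 -0.0061]
 [ 0.0012  1.      0.0027]
 [ 0.0061 -0.0027  1.    ]]
(0, 0.1, 0.01) [[267.9  74.4]] [[336. 149.]]
(0.008, 0.1, 0.01) [[284.8  74.5]] [[370. 149.]]
(0, 0.02, 0.01) [[268.  232.6]] [[336. 465.]]
(-0.024, 0.099, 0.006) [[218.7  77.6]] [[237. 155.]]
(-0.024, 0.079, 0.006) [[220.4 120.1]] [[241. 240.]]
(-0.004, 0.015, 0.049) [[256.6 277.2]] [[313. 554.]]
(0.012, 0.015, 0.049) [[294.  277.4]] [[388. 555.]]
(-0.004, -0.015, 0.049) [[257.6 334.4]] [[315. 669.]]
(0.008, 0.1, 0.01) [[287.8 149.8]]
(0.008, -0.1, 0.01) [[211.1 171.8]]
(0.008, 0.1, -0.09) [[293.3 184. ]]
(0.008, -0.1, -0.09) [[220.5 206.1]]
turn [-0.0019 -0.0008 -0.0004] shift [ 0.0001  0.0028 -0.0011] deg 0.4
```

```bash
python3 -m inch '-0.002 -0.001 0 -0.004 0.003 0 -1;-0.002 -0.001 0 -0.004 0.003 0.02 -1;-0.002 -0.001 0 -0.004 0.003 0.05 -1;-0.002 -0.001 0 -0.004 0.003 0.075 -1;-0.002 -0.001 0 -0.004 0.003 0.09 -1;-0.002 -0.001 0 -0.004 0.003 0.095 -1;-0.002 -0.001 0 -0.004 0.003 0.095 -1;-0.002 -0.001 0 -0.004 0.003 0.095 -1'
python3 - <<'E'
from h import *
cam('wrist');d=cam('wrist');save(d,'pics/w5.png');st();s=sense()
B,R=board(); x=R.T@(np.array(s['position'])-B); print('TCP in board',x.round(4)); go(B+R@[.007,-.004,.0166],13.05,.42)
im=cv2.imread('pics/w5.png')
cv2.imwrite('pics/w5c.png',cv2.resize(im[:300,150:450],(600,600),interpolation=cv2.INTER_CUBIC))
for a in [(0,.15,0),(-.012,.15,0),(0,.05,0),(-.012,.05,0)]: print(a,(2*(proj(d,[B+R@a])-[150,0])).round())
E
```

```text
t: 7.8
position: [0.5171, -0.0054, 0.237]
tool_rot: [1.774, 2.221, 0.471]
force: [-0.7, -0.8, -1.2]
gripper_width: 0.179
grasp_force: 40.0
t 7.9 p [ 0.5168 -0.0053  0.2369] F [-0.3 -0.8 -1. ] w 0.177 g 40.0
TCP in board [ 0.0088 -0.0062  0.0469]
turn [-0.0005  0.0007 -0.0009] shift [ 0.0023 -0.0018  0.0303] deg 0.2
(0, 0.15, 0) [[217. -61.]]
(-0.012, 0.15, 0) [[174. -60.]]
(0, 0.05, 0) [[222. 301.]]
(-0.012, 0.05, 0) [[185. 301.]]
```

View pics/w5c.png

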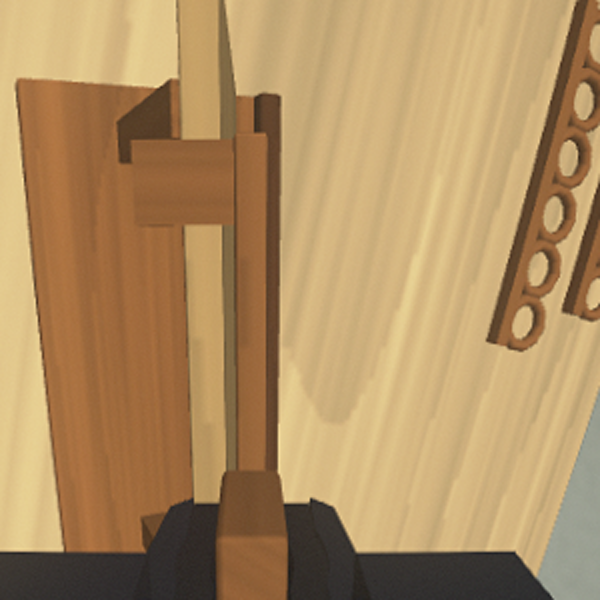

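Wrist view 5: the board edge (178–222 px) lies between the hook lip and the plate, with the plate a few mm in front of the face. Lowering on.

```bash
python3 -m inch '0 0 -0.001 0.002 -0.002 0.003 -1;0 0 -0.001 0.002 -0.002 0.007 -1;0 0 -0.001 0.002 -0.002 0.012 -1;0 0 -0.001 0.002 -0.002 0.017 -1;0 0 -0.001 0.002 -0.002 0.022 -1;0 0 -0.001 0.002 -0.002 0.026 -1;0 0 -0.001 0.002 -0.002 0.026 -1;0 0 -0.001 0.002 -0.002 0.026 -1'
python3 -c "
from h import *
B,R=board();s=sense();print((R.T@(np.array(s['position'])-B)).round(4), 'Fb',(R.T@np.array(s['force'])).round(1))"
```

```text
t: 8.7
position: [0.5248, 0.0001, 0.213]
tool_rot: [1.767, 2.226, 0.471]
force: [-0.3, 1.0, -1.3]
gripper_width: 0.176
grasp_force: 40.0
[ 0.0072 -0.0028  0.0215] Fb [-0.6  1.1 -1.2]
```

```bash
python3 -m inch '0 0 0 0 0 0.001 -1;0 0 0 0 0 0.002 -1;0 0 0 0 0 0.003 -1;0 0 0 0 0 0.004 -1;0 0 0 0 0 0.005 -1;0 0 0 0 0 0.006 -1;0 0 0 0 0 0.006 -1;0 0 0 0 0 0.006 -1'
python3 -c "
from h import *
B,R=board();s=sense();print((R.T@(np.array(s['position'])-B)).round(4), 'Fb',(R.T@np.array(s['force'])).round(1),np.round(s['moment'],2))"
```

```text
t: 9.5
position: [0.5267, 0.0012, 0.2095]
tool_rot: [1.763, 2.225, 0.473]
force: [-12.6, -2.4, 24.4]
gripper_width: 0.176
grasp_force: 40.1
[ 0.0078 -0.0022  0.0174] Fb [-1.7  0.5 27.5] [-0.28  0.97  0.  ]
```

Hooks seated (27 N up along the board). Ease off, press the plate to the face, release.

```bash
python3 -m inch '0 0 0 0 -0.001 -0.001 -1;0 0 0 0 -0.002 -0.001 -1;0 0 0 0 -0.003 -0.001 -1;0 0 0 0 -0.003 -0.001 -1;0 0 0 0 -0.003 -0.001 0.3;0 0 0 0 -0.003 -0.001 0.3;0 0 0 0 -0.003 -0.001 0.3;0 0 0 0 -0.003 -0.001 0.3'
python3 -m inch '0 0 0 0 0.003 0 0.3;0 0 0 0 0.003 0 0.3;0 0 0 0 0.003 -0.01 0.3;0 0 0 0 0.003 -0.03 0.3;0 0 0 0 0.003 -0.06 0.3;0 0 0 0 0.003 -0.1 0.6;0 0 0 0 0.003 -0.12 1;0 0 0 0 0.003 -0.12 1' 
python3 - <<'E'
from h import *
cam('wrist');d=cam('wrist');save(d,'pics/w6.png');st()
S=cam('scene');save(S,'pics/s6.png')
im=cv2.imread('pics/w6.png');sc=cv2.imread('pics/s6.png')
o=np.zeros((600,800,3),np.uint8)
o[:600,:400]=cv2.resize(im[20:320,180:380],(400,600),interpolation=cv2.INTER_CUBIC)
o[:480,400:]=cv2.resize(sc[170:290,220-20:300+20][:, :100],(400,480),interpolation=cv2.INTER_CUBIC) if 0 else cv2.resize(sc[165:290,195:325],(400,480),interpolation=cv2.INTER_CUBIC)
cv2.imwrite('pics/c6.png',o)
B,R=board()
for x in [(0,.1,.01),(.008,.1,.01),(0,-.1,.01),(-.024,.1,.006),(-.004,0,.049),(.012,0,.049)]: print(x,proj(d,[B+R@x]).round(1),(2*(proj(d,[B+R@x])-[180,20])).round(), proj(S,[B+R@x]).round(1))
E
```

```text
t: 10.3
position: [0.5241, 0.0005, 0.2071]
tool_rot: [1.766, 2.227, 0.471]
force: [-0.3, -0.4, 0.4]
gripper_width: 0.518
grasp_force: 0.0
t: 11.1
position: [0.4786, -0.0094, 0.3191]
tool_rot: [1.765, 2.228, 0.471]
force: [1.1, -0.6, -0.2]
gripper_width: 0.901
grasp_force: 0.0
t 11.2 p [ 0.4793 -0.0099  0.3205] F [-0.1  0.4  0.7] w 0.985 g 0.0
(0, 0.1, 0.01) [[266.4  87.7]] [[173. 135.]] [[293.5 190.1]]
(0.008, 0.1, 0.01) [[275.6  87.7]] [[191. 135.]] [[294.5 191.4]]
(0, -0.1, 0.01) [[267.3 290.1]] [[175. 540.]] [[221.8 211.9]]
(-0.024, 0.1, 0.006) [[239.1  88.1]] [[118. 136.]] [[290.8 187.6]]
(-0.004, 0, 0.049) [[260.8 211.7]] [[162. 383.]] [[255.  187.5]]
(0.012, 0, 0.049) [[280.1 211.8]] [[200. 384.]] [[256.7 190.1]]
```

View pics/c6.png

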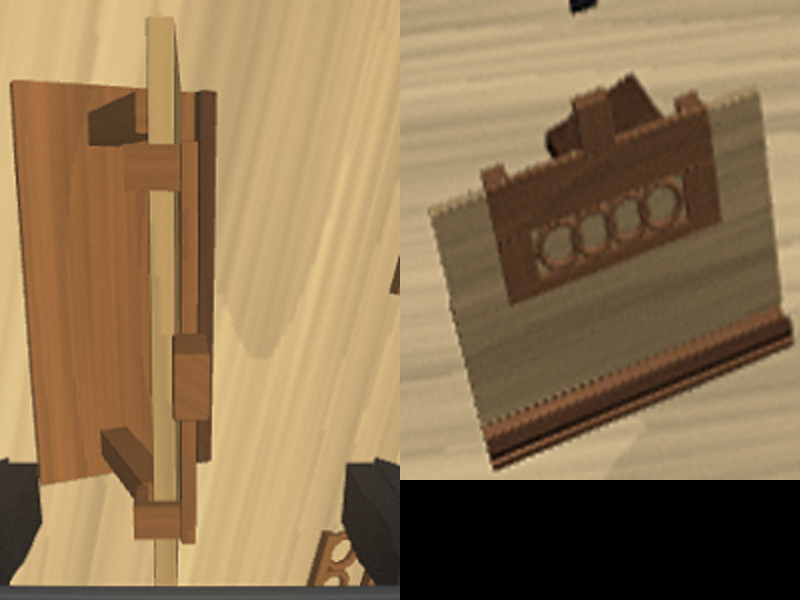

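The pattern hangs on both hooks, plate on the far side. I'll check numerically whether the plate is flush on the face.

```bash
python3 - <<'E'
from h import *
d=load('pics/w6.png')
B,R=board()
for y in (.15,.05,.03,-.05): print(y,[(2*(proj(d,[B+R@[x,y,0]])-[180,20])).round(1).tolist() for x in (-.012,0)])
im=d['color']
for r in (140,165,170): print(r,[tuple(int(v) for v in im[r,c]) for c in range(250,292)])
E
```

```text
0.15 [[[144.9, 14.4]], [[173.0, 14.5]]]
0.05 [[[148.3, 250.2]], [[173.8, 250.3]]]
0.03 [[[148.9, 292.5]], [[173.9, 292.6]]]
-0.05 [[[151.6, 446.0]], [[174.6, 446.1]]]
140 [(134, 90, 54), (143, 97, 57), (146, 96, 53), (147, 98, 56), (111, 79, 50), (168, 136, 87), (180, 146, 93), (185, 151, 98), (188, 154, 98), (190, 155, 99), (191, 154, 98), (190, 153, 97), (191, 155, 99), (189, 152, 95), (189, 153, 99), (188, 154, 99), (189, 153, 97), (112, 90, 60), (121, 99, 66), (98, 71, 43), (90, 62, 38), (138, 95, 55), (131, 88, 52), (134, 91, 51), (142, 95, 55), (150, 101, 59), (148, 99, 56), (152, 101, 57), (157, 106, 63), (61, 46, 30), (87, 63, 40), (94, 64, 43), (92, 64, 43), (91, 63, 41), (96, 67, 44), (97, 66, 41), (99, 71, 44), (140, 114, 79), (196, 169, 119), (198, 169, 121), (199, 171, 121), (203, 173, 123)]
165 [(146, 96, 55), (150, 100, 60), (149, 99, 57), (141, 92, 52), (149, 100, 58), (139, 116, 74), (174, 143, 90), (174, 142, 92), (175, 140, 91), (179, 147, 93), (185, 149, 95), (192, 154, 98), (191, 154, 97), (190, 153, 98), (187, 151, 93), (190, 153, 100), (188, 151, 97), (134, 110
[... 327 characters left out ...]
163, 114), (190, 162, 115), (188, 161, 113)]
170 [(149, 98, 58), (151, 100, 56), (153, 102, 60), (144, 96, 55), (149, 99, 58), (131, 108, 70), (175, 142, 90), (173, 140, 90), (176, 143, 94), (179, 144, 92), (184, 150, 96), (190, 155, 99), (192, 155, 99), (187, 152, 96), (188, 153, 96), (190, 153, 100), (189, 152, 98), (135, 111, 69), (120, 98, 64), (111, 83, 53), (92, 65, 40), (148, 98, 57), (142, 97, 56), (146, 98, 56), (148, 99, 57), (148, 99, 58), (150, 102, 59), (152, 101, 60), (153, 102, 60), (75, 55, 40), (96, 67, 42), (98, 67, 45), (99, 68, 48), (93, 65, 40), (95, 65, 43), (94, 63, 41), (109, 82, 57), (223, 192, 136), (210, 178, 126), (209, 178, 125), (207, 177, 123), (204, 174, 124)]
```

```bash
python3 - <<'E'
from h import *
d=load('pics/w6.png')
B,R=board()
print('TCP at release',R.T@(np.array([.5241,.0005,.2071])-B))
for r in (140,165):
  y=.065 if r==140 else .04
  for x,z in [(0,.01),(.008,.01),(.008,-.09),(.0035,.01),(.0115,.01),(.0115,-.09)]: print(y,x,z,proj(d,[B+R@[x,y,z]]).round(1))
S=load('pics/s6.png')
for x in [(.008,.1,.01),(.008,-.1,.01),(.008,.1,-.09),(.008,-.1,-.09),(.0115,.1,-.09),(0,.15,0),(0,-.15,0)]: print(x,proj(S,[B+R@x]).round(1), ((proj(S,[B+R@x])-[195,165])*[400/130,480/125]+[400,0]).round())
E
```

```text
TCP at release [ 0.00432356 -0.0022535   0.01624926]
0.065 0 0.01 [[266.5 129.2]]
0.065 0.008 0.01 [[275.5 129.2]]
0.065 0.008 -0.09 [[275.3 125.7]]
0.065 0.0035 0.01 [[270.4 129.2]]
0.065 0.0115 0.01 [[279.4 129.3]]
0.065 0.0115 -0.09 [[278.2 125.7]]
0.04 0 0.01 [[266.7 157.2]]
0.04 0.008 0.01 [[275.4 157.3]]
0.04 0.008 -0.09 [[275.2 146.5]]
0.04 0.0035 0.01 [[270.5 157.2]]
0.04 0.0115 0.01 [[279.2 157.3]]
0.04 0.0115 -0.09 [[278.1 146.5]]
(0.008, 0.1, 0.01) [[294.5 191.4]] [[706. 101.]]
(0.008, -0.1, 0.01) [[222.4 213.4]] [[484. 186.]]
(0.008, 0.1, -0.09) [[299.4 222.1]] [[721. 219.]]
(0.008, -0.1, -0.09) [[230.8 244. ]] [[510. 303.]]
(0.0115, 0.1, -0.09) [[299.9 222.7]] [[723. 222.]]
(0, 0.15, 0) [[311.1 188.1]] [[757.  89.]]
(0, -0.15, 0) [[204.2 220.8]] [[428. 214.]]
```

The plate's top stands about 3.5 mm off the face: it is tilted, held by friction at the hooks. I'll nudge it home by pushing the tab from the front with one finger.

```bash
python3 -c "
from h import *
B,R=board();go(B+R@[.009,-.001,.02],13.05,.42)"
```

```text
turn [0.0006 0.0009 0.0002] shift [0.0024 0.0006 0.1173] deg 0.2
```

```bash
python3 -m inch '0 0 0 0.002 0.001 0 0.2;0 0 0 0.002 0.001 0.02 0.2;0 0 0 0.002 0.001 0.05 0.2;0 0 0 0.002 0.001 0.08 0.2;0 0 0 0.002 0.001 0.105 0.2;0 0 0 0.002 0.001 0.117 0.2;0 0 0 0.002 0.001 0.117 0.2;0 0 0 0.002 0.001 0.117 0.2'
python3 -m inch '0 0 0 0 -0.008 0 0.2;0 0 0 0 -0.012 0 0.2;0 0 0 0 -0.015 0 0.2;0 0 0 0 -0.018 0 0.2;0 0 0 0 -0.02 0 0.2;0 0 0 0 -0.022 0 0.2;0 0 0 0 -0.023 0 0.2;0 0 0 0 -0.023 0 0.2'
python3 -c "
from h import *
B,R=board();s=sense();print((R.T@(np.array(s['position'])-B)).round(4), 'Fb',(R.T@np.array(s['force'])).round(1),s['gripper_width'])"
```

```text
t: 12.05
position: [0.5256, 0.0045, 0.2092]
tool_rot: [1.765, 2.233, 0.469]
force: [-0.5, -0.0, 0.7]
gripper_width: 0.597
grasp_force: 0.0
t: 12.85
position: [0.5057, -0.0018, 0.2024]
tool_rot: [1.765, 2.226, 0.472]
force: [0.1, -0.0, -0.4]
gripper_width: 0.597
grasp_force: 0.1
[-0.0144 -0.0004  0.0195] Fb [-0.1 -0.  -0.4] 0.5965833983691112
```

```bash
python3 -m inch '0 0 0 0 -0.0005 0 0.2;0 0 0 0 -0.001 0 0.2;0 0 0 0 -0.0015 0 0.2;0 0 0 0 -0.002 0 0.2;0 0 0 0 -0.0025 0 0.2;0 0 0 0 -0.003 0 0.2;0 0 0 0 -0.003 0 0.2;0 0 0 0 -0.003 0 0.2'
python3 -c "
from h import *
B,R=board();s=sense();print((R.T@(np.array(s['position'])-B)).round(4), 'Fb',(R.T@np.array(s['force'])).round(1),s['gripper_width'],s['grasp_force'])"
```

```text
t: 13.65
position: [0.5052, -0.002, 0.2024]
tool_rot: [1.762, 2.224, 0.475]
force: [4.9, 1.3, 5.3]
gripper_width: 0.602
grasp_force: 3.4
[-0.0149 -0.0004  0.0197] Fb [6.7 0.2 2.8] 0.6015724768114756 3.3512596786022186
```

```bash
cat > flush.py <<'E'
from h import *
cam('wrist');d=cam('wrist'); st(); B,R=board(); im=d['color'].astype(int)
for y in (.065,.045,-.05):
    a=proj(d,[B+R@[-.012,y,0]])[0];b=proj(d,[B+R@[0,y,0]])[0]; c=proj(d,[B+R@[0,y,.01]])[0];e=proj(d,[B+R@[.008,y,.01]])[0]
    r=int(round(b[1])); print(y,r,'back,front',a[0].round(1),b[0].round(1),'plate flush',c.round(1),e.round(1))
    if 0<=r<420: print([(k,im[r,k].sum()) for k in range(int(a[0])-3,int(e[0])+10)])
save(d,'pics/wf.png')
E
python3 flush.py
```

```text
t 13.75 p [ 0.5052 -0.002   0.2024] F [5.2 0.6 6.6] w 0.603 g 3.4
0.065 139 back,front 281.1 303.3 plate flush [305.1 140.6] [320.8 140.7]
[(278, np.int64(197)), (279, np.int64(213)), (280, np.int64(209)), (281, np.int64(214)), (282, np.int64(367)), (283, np.int64(472)), (284, np.int64(461)), (285, np.int64(463)), (286, np.int64(469)), (287, np.int64(474)), (288, np.int64(470)), (289, np.int64(475)), (290, np.int64(474)), (291, np.int64(475)), (292, np.int64(475)), (293, np.int64(475)), (294, np.int64(483)), (295, np.int64(476)), (296, np.int64(473)), (297, np.int64(471)), (298, np.int64(472)), (299, np.int64(472)), (300, np.int64(470)), (301, np.int64(478)), (302, np.int64(460)), (303, np.int64(346)), (304, np.int64(149)), (305, np.int64(177)), (306, np.int64(248)), (307, np.int64(299)), (308, np.int64(295)), (309, np.int64(286)), (310, np.int64(292)), (311, np.int64(304)), (312, np.int64(312)), (313, np.int64(313)), (314, np.int64(327)), (315, np.int64(328)), (316, np.int64(327)), (317, np.int64(329)), (318, np.int64(331)), (319, np.int64(331)), (320, np.int64(366)), (321, np.int64
[... 1743 characters left out ...]
9, np.int64(279)), (290, np.int64(280)), (291, np.int64(274)), (292, np.int64(274)), (293, np.int64(276)), (294, np.int64(272)), (295, np.int64(279)), (296, np.int64(274)), (297, np.int64(274)), (298, np.int64(276)), (299, np.int64(274)), (300, np.int64(275)), (301, np.int64(275)), (302, np.int64(272)), (303, np.int64(272)), (304, np.int64(274)), (305, np.int64(274)), (306, np.int64(275)), (307, np.int64(274)), (308, np.int64(271)), (309, np.int64(273)), (310, np.int64(272)), (311, np.int64(274)), (312, np.int64(276)), (313, np.int64(269)), (314, np.int64(271)), (315, np.int64(271)), (316, np.int64(275)), (317, np.int64(267)), (318, np.int64(277)), (319, np.int64(271)), (320, np.int64(274))]
```

Flush now (plate edges at 305.5/320.5 px against 305.1/320.8 predicted). Back off, and check that it stays.

```bash
python3 -m inch '0 0 0 0 0.005 0 0.2;0 0 0 0 0.015 0 0.2;0 0 0 0 0.025 0 0.2;0 0 0 0 0.025 -0.02 0.2;0 0 0 0 0.025 -0.06 0.4;0 0 0 0 0.025 -0.1 1;0 0 0 0 0.025 -0.12 1;0 0 0 0 0.025 -0.12 1'
sed -i 's/range(int(a\[0\])-3/range(int(b[0])-4/;s/im\[r,k\].sum())/int(im[r,k].sum()))/' flush.py; python3 flush.py
python3 - <<'E'
from h import *
d=load('pics/wf.png'); hsv=cv2.cvtColor(d['color'],cv2.COLOR_RGB2HSV)
B,R=board()
for x in [(0,.099,.008),(0,-.099,.008),(.004,.015,.049),(.004,-.015,.049)]: print(x,proj(d,[B+R@x]).round(1))
c=d['color'].astype(int).sum(2)
print('col',[ (r,int(c[r,int(proj(d,[B+R@[.004,.1,.01]])[0][0])])) for r in range(75,105)])
go([.42,.345,.32],-6.5)
E
```

```text
t: 14.55
position: [0.4756, -0.0081, 0.3202]
tool_rot: [1.768, 2.23, 0.468]
force: [0.6, -1.6, 0.4]
gripper_width: 0.942
grasp_force: 0.0
t 14.65 p [ 0.4763 -0.0085  0.3227] F [ 0.3 -0.1 -0.6] w 0.997 g 0.0
0.065 131 back,front 256.1 268.9 plate flush [268.7 131.9] [277.5 131.9]
[(264, 442), (265, 438), (266, 433), (267, 434), (268, 439), (269, 230), (270, 272), (271, 267), (272, 281), (273, 289), (274, 299), (275, 307), (276, 311), (277, 324), (278, 248), (279, 141), (280, 139), (281, 181), (282, 190), (283, 186), (284, 195), (285, 194), (286, 204)]
0.045 153 back,front 256.5 269.0 plate flush [268.7 154.1] [277.4 154.1]
[(264, 437), (265, 439), (266, 439), (267, 442), (268, 444), (269, 221), (270, 289), (271, 290), (272, 299), (273, 295), (274, 305), (275, 307), (276, 311), (277, 312), (278, 207), (279, 137), (280, 155), (281, 191), (282, 200), (283, 199), (284, 190), (285, 204), (286, 209)]
-0.05 244 back,front 257.9 269.3 plate flush [269.1 248. ] [277.  248.1]
[(265, 396), (266, 390), (267, 394), (268, 414), (269, 251), (270, 278), (271, 286), (272, 294), (273, 292), (274, 295), (275, 296), (276, 300), (277, 286), (278, 141), (279, 146), (280, 195), (281, 221), (282, 213), (283, 216), (284, 202), (285, 202)]
(0, 0.099, 0.008) [[268.6  92.5]]
(0, -0.099, 0.008) [[269.3 288.7]]
(0.004, 0.015, 0.049) [[272.7 196.2]]
(0.004, -0.015, 0.049) [[272.7 230. ]]
col [(75, 297), (76, 295), (77, 301), (78, 301), (79, 302), (80, 299), (81, 299), (82, 302), (83, 308), (84, 308), (85, 302), (86, 303), (87, 299), (88, 307), (89, 308), (90, 304), (91, 303), (92, 301), (93, 299), (94, 304), (95, 301), (96, 301), (97, 301), (98, 302), (99, 303), (100, 298), (101, 298), (102, 296), (103, 301), (104, 300)]
turn [ 0.1329 -0.0223  0.1069] shift [0.3571 0.0217 0.012 ] deg 31.0
```

Flush and stable at both sides. Now over to the clamp.

```bash
python3 -m inch '0.133 -0.022 0.107 0.357 0.022 0.012 1;0.133 -0.022 0.107 0.357 0.022 0.012 1;0.133 -0.022 0.107 0.357 0.022 0.012 1;0.133 -0.022 0.107 0.357 0.022 0.012 1;0.133 -0.022 0.107 0.357 0.022 0.012 1;0.133 -0.022 0.107 0.357 0.022 0.012 1;0.133 -0.022 0.107 0.357 0.022 0.012 1;0.133 -0.022 0.107 0.357 0.022 0.012 1'
python3 - <<'E'
from h import *
cam('wrist');cam('wrist');d=cam('wrist');save(d,'pics/w7.png');st()
im=cv2.imread('pics/w7.png')
cv2.imwrite('pics/w7c.png',cv2.resize(im[:300,100:500],(800,600),interpolation=cv2.INTER_CUBIC))
E
```

```text
t: 15.45
position: [0.4174, 0.3519, 0.3167]
tool_rot: [-2.329, -2.102, 0.001]
force: [-1.0, -0.2, 0.3]
gripper_width: 0.998
grasp_force: 0.0
t 15.6 p [0.4206 0.3445 0.3164] F [ 0.  -1.3 -0.6] w 0.998 g 0.0
```

View pics/w7c.png

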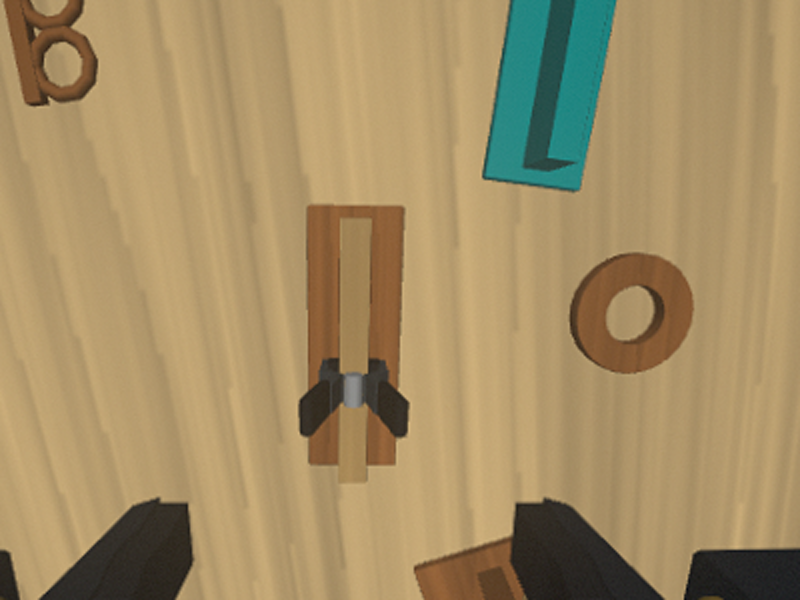

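Wrist view 7: strip top corners (270,108.5), (286,108.5), (269,241.5), (283.5,241.5); steel pivot at (276.5,195); handle outer tops near (250,209) and (304.5,209).

```bash
python3 - <<'E'
from h import *
d=load('pics/w7.png'); T=load('pics/top0.png'); m=lambda p:np.round(p*1000,1)
P=onz(d,[(270,108.5),(286,108.5),(269,241.5),(283.5,241.5)],.070);print(m(P)); v=P[0]+P[1]-P[2]-P[3]; yaw=-np.degrees(np.arctan2(v[0],v[1])); print('len',np.linalg.norm(v)/2,'w',np.linalg.norm(P[1]-P[0]),'yaw',yaw,'mid',m(P.mean(0)))
Q=onz(d,[(250,209),(304.5,209)],.163); print(m(Q),np.linalg.norm(Q[1]-Q[0]),m(Q.mean(0)))
print('pivot',m(onz(d,[(276.5,195)],.10)), tri((d,(276.5,195)),(T,(173.5,261.7))))
print('strip height',tri((d,(286,108.5)),(T,(137.2,252.5))),tri((d,(283.5,241.5)),(T,(205.2,260.7))))
# y of dark column profile through handle for centre
hsv=d['color'].astype(int).sum(2)
mk=(hsv<130).astype(np.uint8); mk[230:]=0; mk[:170]=0; mk[:,:240]=0; mk[:,315:]=0
n,l,s,c=cv2.connectedComponentsWithStats(mk)
for i in range(1,n):
    if s[i][4]>30: print(s[i],c[i].round(1))
E
```

```text
[[422.  433.   70. ]
 [441.8 430.8  70. ]
 [400.3 254.2  70. ]
 [420.8 252.   70. ]]
len 0.18008067567137193 w 0.019975591263287823 yaw -6.802183208453115 mid [421.2 342.5  70. ]
[[391.4 333.4 163. ]
 [448.2 327.3 163. ]] 0.05713711214294969 [419.8 330.3 163. ]
pivot [[419. 329. 100.]] (array([0.41883575, 0.3290519 , 0.1003598 ]), [np.float64(0.0001437262228501264), np.float64(0.00014372622285018167)])
strip height (array([0.44167033, 0.4307417 , 0.07620961]), [np.float64(5.5633878469431435e-05), np.float64(5.563387846949856e-05)]) (array([0.42124537, 0.25343457, 0.07327781]), [np.float64(0.000347568318387872), np.float64(0.0003475683183877968)])
[250 191  15  26 140] [258.2 201.9]
[289 191  13  25  67] [292.8 200.7]
```

Strip length 180.1 and width 20.0 match; pivot at z≈0.100. Descend on the clamp.

```bash
python3 -c "
from h import *
go([.4194,.3295,.124],-6.8)"
```

```text
turn [-0.0006  0.0013  0.0026] shift [-0.0143  0.0008  0.1925] deg 0.5
```

```bash
python3 -m inch '0 0.001 0.003 -0.014 0.001 0.05 1;0 0.001 0.003 -0.014 0.001 0.1 1;0 0.001 0.003 -0.014 0.001 0.14 1;0 0.001 0.003 -0.014 0.001 0.17 1;0 0.001 0.003 -0.014 0.001 0.185 1;0 0.001 0.003 -0.014 0.001 0.192 1;0 0.001 0.003 -0.014 0.001 0.192 1;0 0.001 0.003 -0.014 0.001 0.192 1'
python3 -m inch '0 0 0 0 0 0 -1;0 0 0 0 0 0 -1;0 0 0 0 0 0 -1;0 0 0 0 0 0 -1;0 0 0 0 0 0 -1;0 0 0 0 0 0 -1;0 0 0 0 0 0 -1;0 0 0 0 0 0 -1' 30
python3 -m inch '0 0 0 0 0 0 -1;0 0 0 0 0 0 -1;0 0 0 0 0 0 -1;0 0 0 0 0 0 -1;0 0 0 0 0 0 -1;0 0 0 0 0 0 -1;0 0 0 0 0 0 -1;0 0 0 0 0 0 -1'
```

```text
t: 16.4
position: [0.4205, 0.3307, 0.1268]
tool_rot: [-2.35, -2.08, -0.003]
force: [-0.1, -0.2, 1.0]
gripper_width: 1.003
grasp_force: 0.0
t: 17.2
position: [0.4197, 0.3312, 0.126]
tool_rot: [-2.349, -2.081, -0.001]
force: [0.8, 0.4, -0.2]
gripper_width: 0.382
grasp_force: 30.0
t: 18.0
position: [0.4197, 0.3313, 0.1261]
tool_rot: [-2.349, -2.081, -0.001]
force: [0.5, -0.3, -0.3]
gripper_width: 0.378
grasp_force: 30.0
```

Squeezed to the stop (33 mm at 30 N). Lift and move above the board gap.

```bash
python3 -m inch '0 0 0 0 0 -0.02 -1;0 0 0 0 0 -0.05 -1;0 0 0 0 0 -0.09 -1;0 0 0 0 0 -0.13 -1;0 0 0 0 0 -0.17 -1;0 0 0 0 0 -0.19 -1;0 0 0 0 0 -0.2 -1;0 0 0 0 0 -0.2 -1'
python3 -c "
from h import *
st();B,R=board();p=B+R@[-.002,.0475,.135];print(p);go(p,13.05,.42)"
```

```text
t: 18.8
position: [0.4203, 0.3309, 0.3268]
tool_rot: [-2.349, -2.081, -0.004]
force: [0.3, -0.3, -1.5]
gripper_width: 0.387
grasp_force: 30.0
t 18.8 p [0.4203 0.3309 0.3268] F [ 0.3 -0.3 -1.5] w 0.387 g 30.0
[0.46006946 0.03673105 0.31295149]
turn [-0.1324  0.022  -0.1096] shift [-0.2873  0.0749  0.0127] deg 31.2
```

```bash
python3 -m inch '-0.132 0.022 -0.11 -0.287 0.075 0.013 -1;-0.132 0.022 -0.11 -0.287 0.075 0.013 -1;-0.132 0.022 -0.11 -0.287 0.075 0.013 -1;-0.132 0.022 -0.11 -0.287 0.075 0.013 -1;-0.132 0.022 -0.11 -0.287 0.075 0.013 -1;-0.132 0.022 -0.11 -0.287 0.075 0.013 -1;-0.132 0.022 -0.11 -0.287 0.075 0.013 -1;-0.132 0.022 -0.11 -0.287 0.075 0.013 -1'
python3 - <<'E'
from h import *
cam('wrist');d=cam('wrist');save(d,'pics/w8.png');st()
S=cam('scene');save(S,'pics/s8.png');T=cam('top');save(T,'pics/t8.png')
B,R=board();s=sense();print((R.T@(np.array(s['position'])-B)).round(4));go(B+R@[-.002,.0475,.056],13.05,.42)
# wrist: dark pixels of clamp; predicted positions of clamp features in tool axes
Rt=Rn.from_rotvec(s['tool_rot']).as_matrix();Rp=Rt@np.array([[0,1,0],[1,0,0],[0,0,-1.]])
p=np.array(s['position'])-Rp@[0,0.002,.028]
f=lambda x,c:proj(c,[p+Rp@np.array(x)]).round(1).tolist()
for n,x in [('pivot +y',(0,.011,0)),('jawtip +x',(.0185,.011,-.05)),('jawtip -x',(-.0185,.011,-.05)),('top+',(.017,.011,.065)),('top-',(-.017,.011,.065))]: print(n,f(x,d),'scene',f(x,S),'top',f(x,T))
for nm,c,box in [('w',d,(180,60,380,300)),('s',S,(240,110,320,220)),('t',T,(220,200,310,300))]:
    im=c['color'].astype(int); mk=((im.sum(2)<150)&(im.max(2)-im.min(2)<20)).astype(np.uint8); x0,y0,x1,y1=box
    z=np.zeros_like(mk); z[y0:y1,x0:x1]=mk[y0:y1,x0:x1]
    n,l,st_,cc=cv2.connectedComponentsWithStats(z)
    for i in range(1,n):
        if st_[i][4]>15: print(nm,st_[i],cc[i].round(1))
E
```

```text
t: 19.6
position: [0.4592, 0.0345, 0.3107]
tool_rot: [1.775, 2.226, 0.468]
force: [0.4, 0.1, 0.6]
gripper_width: 0.384
grasp_force: 30.0
t 19.7 p [0.4595 0.0381 0.3116] F [-0.2  1.1  0.5] w 0.379 g 30.0
[-0.0023  0.0498  0.134 ]
turn [-0.001  -0.0008  0.0018] shift [-0.0025  0.0005  0.078 ] deg 0.4
pivot +y [[277.2, 227.7]] scene [[272.9, 162.0]] top [[286.1, 238.5]]
jawtip +x [[300.6, 204.6]] scene [[278.3, 181.9]] top [[281.6, 222.9]]
jawtip -x [[253.1, 204.8]] scene [[273.9, 176.1]] top [[284.9, 238.4]]
top+ [[318.9, 283.7]] scene [[270.6, 141.0]] top [[288.7, 242.1]]
top- [[236.8, 284.0]] scene [[266.6, 136.4]] top [[292.1, 258.2]]
w [240 210  11   6  41] [245. 212.]
w [ 213  243   47   57 1849] [240.2 276.1]
w [ 291  243   62   57 1707] [310.5 277.3]
w [288 246   1  17  17] [288. 254.]
w [181 277  23  23 151] [190.7 293.3]
w [352 277  25  23 229] [361.4 291.8]
w [205 294   8   6  19] [208.6 296.7]
s [ 240  110   47   77 1501] [264.1 134.2]
t [ 270  208   40   79 1696] [293.  238.3]
```

```bash
python3 - <<'E'
from h import *
d=load('pics/w8.png');im=d['color'].astype(int)
for r in (206,212,218): print(r,' '.join(f'{im[r,c].sum()}' for c in range(228,328,2)))
B,R=board()
for y in (.055,.03): print([proj(d,[B+R@[x,y,z]]).round(1).tolist() for x,z in [(-.012,0),(0,0),(0,.01),(.008,.01)]])
E
```

```text
206 353 338 344 324 347 350 342 347 349 345 327 345 346 326 327 323 339 328 361 351 420 478 492 494 487 491 221 318 331 337 261 225 214 324 564 586 602 581 545 530 523 548 541 531 536 536 520 529 529 523
212 350 340 344 303 216 211 172 140 147 137 141 159 352 329 327 323 344 327 363 349 414 450 469 493 483 490 231 318 331 332 251 230 215 404 580 581 148 158 162 166 168 223 225 280 538 522 520 522 520 535
218 344 345 348 340 166 213 216 214 151 168 163 165 199 331 326 319 343 320 359 350 408 449 466 494 487 494 225 325 325 340 236 230 212 414 602 147 160 178 168 212 223 225 220 337 526 518 526 522 528 565
[[[267.0, 192.1]], [[279.5, 192.2]], [[279.6, 194.8]], [[288.2, 194.8]]]
[[[267.2, 216.8]], [[279.4, 216.8]], [[279.5, 220.1]], [[287.9, 220.2]]]
```

Jaw inner edges at 251 and 299.5 px, straddling the board and plate (268–287 px); the jaw middle is about 1 mm behind centre, so I shift +1 to 2 mm in board x. Descend.

```bash
python3 -m inch '-0.001 -0.001 0.002 0 0.0015 0.005 -1;-0.001 -0.001 0.002 0 0.0015 0.02 -1;-0.001 -0.001 0.002 0 0.0015 0.035 -1;-0.001 -0.001 0.002 0 0.0015 0.05 -1;-0.001 -0.001 0.002 0 0.0015 0.063 -1;-0.001 -0.001 0.002 0 0.0015 0.073 -1;-0.001 -0.001 0.002 0 0.0015 0.078 -1;-0.001 -0.001 0.002 0 0.0015 0.078 -1'
python3 - <<'E'
from h import *
cam('wrist');d=cam('wrist');save(d,'pics/w9.png');st()
B,R=board();s=sense();print((R.T@(np.array(s['position'])-B)).round(4),'Fb',(R.T@np.array(s['force'])).round(1));go(B+R@[-.001,.0498,.056],13.05,.42)
im=d['color'].astype(int)
for r in (206,210,214,218): print(r,' '.join(f'{im[r,c].sum()}' for c in range(216,340,2)))
for y in (.055,.03): print([proj(d,[B+R@[x,y,z]]).round(1).tolist() for x,z in [(-.012,0),(0,0),(0,.01),(.008,.01)]])
E
```

```text
t: 20.6
position: [0.4919, 0.0467, 0.2408]
tool_rot: [1.769, 2.225, 0.474]
force: [-0.4, 0.7, -1.2]
gripper_width: 0.375
grasp_force: 30.0
t 20.7 p [0.492  0.0458 0.2415] F [-0.1 -0.8 -1.6] w 0.377 g 30.0
[-0.0009  0.0491  0.0562] Fb [-0.9 -0.8 -1.3]
turn [ 0.0001  0.0005 -0.0007] shift [ 0.0007 -0.0001  0.0002] deg 0.1
206 348 344 338 316 335 356 351 345 351 333 360 341 339 356 352 326 328 323 332 339 335 349 303 487 490 492 501 497 490 488 477 269 317 325 342 351 343 221 209 228 572 523 518 539 556 562 555 549 535 531 541 552 548 541 545 532 528 534 535 533 536 550
210 344 339 341 327 334 351 352 345 343 334 333 328 193 139 131 135 124 316 329 342 328 354 298 481 483 498 499 499 490 489 481 267 303 321 339 346 342 228 216 225 574 555 128 147 144 139 158 424 423 492 555 545 543 542 539 532 523 538 532 532 539 553
214 352 342 342 330 338 352 350 346 348 352 216 215 214 132 141 143 156 138 308 341 333 345 262 458 479 493 492 493 490 490 480 261 303 314 340 347 340 223 218 239 594 182 156 160 163 162 169 228 221 281 553 543 536 541 535 529 533 534 535 533 544 552
218 351 341 346 330 336 349 348 344 344 350 163 210 212 209 155 158 162 160 230 339 327 348 252 458 482 490 497 494 489 487 481 265 301 314 334 344 345 227 220 238 591 140 160 173 166 213 228 218 226 339 549 534 538 536 522 527 533 533 526 541 553 543
[[[260.1, 221.1]], [[276.8, 221.1]], [[276.9, 226.0]], [[288.6, 226.0]]]
[[[260.6, 252.8]], [[276.8, 252.8]], [[276.9, 259.0]], [[288.1, 259.0]]]
```

No contact force; jaws are centred on the board and pattern (251/298 against 260/289 px). Release.

```bash
python3 -m inch '0 0 0 0 0 0 1;0 0 0 0 0 0 1;0 0 0 0 0 0 1;0 0 0 0 0 0 1;0 0 0 0 0 0 1;0 0 0 0 0 0 1;0 0 0 0 0 0 1;0 0 0 0 0 0 1'
python3 -m inch '0 0 0 0 0 0 1;0 0 0 0 0 -0.005 1;0 0 0 0 0 -0.02 1;0 0 0 0 0 -0.045 1;0 0 0 0 0 -0.075 1;0 0 0 0 0 -0.1 1;0 0 0 0 0 -0.12 1;0 0 0 0 0 -0.12 1'
python3 - <<'E'
from h import *
cam('wrist');d=cam('wrist');save(d,'pics/w10.png');st()
S=cam('scene');save(S,'pics/s10.png');T=cam('top');save(T,'pics/t10.png')
B,R=board();im=d['color'].astype(int)
for y in (.07,.03,-.05): 
    P=[proj(d,[B+R@[x,y,z]])[0] for x,z in [(-.012,0),(0,0),(0,.01),(.008,.01)]]; r=int(P[2][1]); print(y,r,np.round([p[0] for p in P],1),'|',' '.join(f'{im[r,c].sum()}' for c in range(252,292)))
c0=np.array([-.002,.0455,.028])
for n,x in [('pivot',c0),('top+',c0+[.03,0,.065]),('top-',c0+[-.03,0,.065]),('jaw+',c0+[.010,.011,-.03]),('jaw tip front',c0+[.018,0,-.05]),('jaw-',c0+[-.01,.011,-.03])]:
    print(n,[proj(c,[B+R@x])[0].round(1).tolist() for c in (d,S,T)])
for nm,c,box in [('w',d,(180,60,380,330)),('s',S,(235,110,320,230)),('t',T,(220,190,310,300))]:
    i2=c['color'].astype(int); mk=((i2.sum(2)<170)&(i2.max(2)-i2.min(2)<20)).astype(np.uint8); x0,y0,x1,y1=box
    z=np.zeros_like(mk); z[y0:y1,x0:x1]=mk[y0:y1,x0:x1]
    n,l,q,cc=cv2.connectedComponentsWithStats(z)
    for i in range(1,n):
        if q[i][4]>12: print(nm,q[i],cc[i].round(1))
E
```

```text
t: 21.5
position: [0.4922, 0.0441, 0.2415]
tool_rot: [1.773, 2.219, 0.473]
force: [-0.1, -0.3, 0.4]
gripper_width: 1.003
grasp_force: 0.0
t: 22.3
position: [0.4447, 0.0325, 0.3533]
tool_rot: [1.774, 2.213, 0.475]
force: [0.4, -0.1, -0.5]
gripper_width: 1.001
grasp_force: 0.0
t 22.4 p [0.4445 0.0324 0.351 ] F [-0.1  0.   0.8] w 1.004 g 0.0
0.07 168 [264.3 275.4 275.4 283. ] | 289 287 298 293 278 294 304 301 294 315 308 301 310 394 434 436 436 439 439 439 433 430 436 448 215 288 287 298 308 306 308 224 175 198 193 201 208 193 233 498
0.03 204 [264.9 275.6 275.7 283. ] | 123 121 124 113 117 122 109 129 228 187 185 184 179 186 254 320 322 269 331 377 414 444 468 476 478 470 442 409 267 236 164 140 153 145 148 156 249 118 123 117
-0.05 270 [266.2 276.1 276.1 282.9] | 173 173 195 231 239 235 233 231 230 230 233 232 232 228 212 429 427 419 412 411 399 397 387 407 307 274 279 287 288 283 298 414 556 542 540 544 551 553 535 524
pivot [[273.7, 195.6], [273.1, 189.8], [287.5, 225.1]]
top+ [[310.4, 216.1], [272.4, 172.6], [288.8, 221.6]]
top- [[236.5, 216.7], [265.6, 163.6], [294.1, 247.7]]
jaw+ [[282.7, 178.8], [279.9, 199.9], [280.5, 218.1]]
jaw tip front [[289.0, 184.4], [278.1, 208.8], [283.4, 211.4]]
jaw- [[264.6, 178.9], [277.6, 196.6], [282.2, 226.0]]
w [258 178   7   8  46] [261.4 181.2]
w [284 178   6   8  40] [286.3 181. ]
w [239 185  21  41 535] [249.6 206.8]
w [282 188   6  23 102] [284.5 198.6]
w [289 191  20  35 435] [299.  207.8]
w [ 356  250   24   63 1191] [369.2 277.9]
w [180 252  16  57 685] [186.3 275.4]
s [ 235  110   49   37 1137] [258.1 122.8]
s [264 166  18  45 362] [272.8 186.6]
t [280 210   9   8  37] [283.2 212.2]
t [ 274  214   36   86 1422] [294.4 247.7]
t [300 283  10  17 104] [306.1 291.1]
```

```bash
python3 - <<'E'
from h import *
S=load('pics/s10.png');B,R=board();im=cv2.cvtColor(S['color'],cv2.COLOR_RGB2GRAY).astype(np.float32)
for y in (.088,-.092):
    z=np.arange(-.11,.02,.003); P=proj(S,[B+R@[.008,y,k] for k in z]).astype(np.float32)
    v=cv2.remap(im,P[:,0].copy(),P[:,1].copy(),cv2.INTER_LINEAR).ravel(); print(y,[(int(round(k*1000)),int(a)) for k,a in zip(z,v)])
z=.0
for z in (-.02,-.08):
    ys=np.arange(-.112,.112,.002);P=proj(S,[B+R@[.008,k,z] for k in ys]).astype(np.float32);v=cv2.remap(im,P[:,0].copy(),P[:,1].copy(),cv2.INTER_LINEAR).ravel()
    print(z,[(int(round(k*1000)),int(a)) for k,a in zip(ys,v) if abs(k)>.088])
E
```

```text
0.088 [(-110, 92), (-107, 93), (-104, 95), (-101, 97), (-98, 95), (-95, 92), (-92, 87), (-89, 69), (-86, 64), (-83, 62), (-80, 62), (-77, 60), (-74, 61), (-71, 62), (-68, 60), (-65, 60), (-62, 64), (-59, 58), (-56, 60), (-53, 59), (-50, 59), (-47, 60), (-44, 60), (-41, 58), (-38, 52), (-35, 57), (-32, 64), (-29, 59), (-26, 61), (-23, 56), (-20, 58), (-17, 58), (-14, 56), (-11, 55), (-8, 57), (-5, 58), (-2, 59), (1, 59), (4, 59), (7, 67), (10, 79), (13, 83), (16, 79), (19, 78)]
-0.092 [(-110, 93), (-107, 95), (-104, 92), (-101, 91), (-98, 92), (-95, 94), (-92, 88), (-89, 70), (-86, 57), (-83, 61), (-80, 60), (-77, 60), (-74, 59), (-71, 59), (-68, 58), (-65, 58), (-62, 59), (-59, 56), (-56, 61), (-53, 59), (-50, 59), (-47, 59), (-44, 59), (-41, 59), (-38, 56), (-35, 56), (-32, 61), (-29, 62), (-26, 62), (-23, 66), (-20, 60), (-17, 59), (-14, 58), (-11, 59), (-8, 59), (-5, 56), (-2, 58), (1, 58), (4, 54), (7, 61), (10, 78), (13, 81), (16, 79), (19, 80)]
-0.02 [(-112, 94), (-110, 93), (-108, 92), (-106, 94), (-104, 94), (-102, 86), (-100, 61), (-98, 59), (-96, 60), (-94, 60), (-92, 60), (-90, 60), (88, 58), (90, 59), (92, 58), (94, 56), (96, 63), (98, 75), (100, 92), (102, 98), (104, 99), (106, 97), (108, 95), (110, 96)]
-0.08 [(-112, 97), (-110, 95), (-108, 95), (-106, 97), (-104, 95), (-102, 84), (-100, 54), (-98, 57), (-96, 59), (-94, 57), (-92, 60), (-90, 61), (88, 62), (90, 59), (92, 58), (94, 58), (96, 62), (98, 71), (100, 89), (102, 99), (104, 103), (106, 102), (108, 102), (110, 102)]
```

Bottom edge sits at -90 mm and top edge at +8..10 mm on both sides, so the pattern is level and fully down, offset about -1.5 mm. Handing in.

```bash
python3 -c "
from plant import finish_job
print(finish_job())"
```

```text
the job is handed in; nothing more can be done
None
```

The pattern hangs fully down and flush on the board about 1.5 mm off centre, the clamp is clipped over the edge between the tab and the +y hook, and the job was handed in after about 22.5 s; the glue bottle, disc and offcut were not touched, though I did not re-measure them at the end.

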